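# Seat the sample carousel in the analyser's keyed drive hub

## Task

Lift the sample carousel off its parking ring by its bar handle and fit its keyed shaft into the analyser's drive hub: rest the key lightly on the hub, turn the carousel until the key slips into the keyway, then push it down against the spring until its collar lies fully home on the hub. Finish while holding: stay gripping the handle and keep pushing it home, do not let go. Leave the other things on the bench where they are.

Things in the scene. Friction and masses are not known exactly. Their poses are not given: they have to be found in the camera images.
- carousel: Loose sample carousel, 0.26 to 0.40 kg, upright. Origin: lower tip of its shaft; z up the shaft, x towards the key. Above the tip: steel shaft 16 mm across, first 4 mm tapered; collar 36 mm across at 36 to 42 mm; grey disc 130 across at 42 to 50; black bar handle at 50 to 100. A steel tab on the rim, 12 mm wide, reaches 78 mm from the axis along +x, above the key. At the start +x is within 30 degrees of world +x.
- grip (a point): Middle of the carousel's upright black bar handle, on its axis, 77 mm above the shaft's tip; the bar is 44 mm long along the carousel's x, 18 mm thick along its y (flat sides to grip) and 50 mm tall; axes as the carousel's.
- key (a point): Middle of the lower end of the single key on the shaft's +x side, 12 mm above the shaft's tip and 11 mm from its axis; the key is 7 mm wide, reaches 14 mm from the axis, and runs from 12 to 34 mm above the tip; axes as the carousel's.
- stand: Parking ring: upright aluminium tube fixed to the bench, 90 mm outer and 76 mm inner diameter, 60 mm tall; origin under its centre. The carousel's disc lies on its rim, the shaft hanging free inside, its tip 18 mm above the bench.
- analyser: White grain analyser: box fixed to the bench, 300 mm (its x) by 280 mm (its y) by 130 mm tall, a steel drive hub standing 12 mm out of the middle of its flat top; origin under its centre, z up; x within 12 degrees of world x.
- hub_mouth (a point): Centre of the hub's top face, 142 mm above the bench, z up its axis; x, y as the analyser's, NOT the hub's. Hub 52 mm across, never turns; bore 18 mm; one keyway 10 mm wide, out to 15.5 mm from the axis. Its direction is not given: within 36 degrees of the analyser's +x; seen as a notch, or felt. Off it, the key rests on the face, tip 12 mm below it; within 7 degrees of it the key drops in.
- pad (a point): Centre of the spring pad's top inside the bore, as it stands unpressed, 28 mm below the hub's face (this point stays there). From there the pad resists the shaft's tip with 5.5 N, rising to 10.3 N at 36 mm, where the collar lies on the hub's face: fully home. The carousel's weight helps but does not press the pad: let go, it comes back up 8 mm.
- jar_a: Bystander: closed sample jar, clear with a cap, 42 mm across, 60 tall, standing between the parking ring and the analyser; origin under its centre.
- jar_b: Bystander: closed sample jar, clear with a cap, 50 mm across, 70 tall; origin under its centre.
- flask: Bystander: conical glass flask, 68 mm across at the foot, 110 tall; origin under its centre.
- dish: Bystander: flat closed clear dish, 86 mm across, 16 tall; origin under its centre.
- forceps: Bystander: steel forceps lying flat, 130 mm long, 14 wide, 7 tall; origin under the middle, x along the length.
- mouse: Bystander: computer mouse, 100 x 60 x 28 mm; origin under its centre.

How it is judged:
By the outcome, as a careful person would: the job done as asked, in the order asked, and still so for the second after the job is handed in, while the arm keeps its last pose, push and grip.
It also fails if it takes over 58 s, if anything falls off the work surface, if the arm or the gripper's body presses on something with over 40 N, if the wrist force passes 120 N, or if a joint passes its speed limit or range.

## Robot

A 7-joint arm with a two-finger parallel gripper is mounted at the origin on the work surface. World frame = base frame: x ahead of the robot, y to its left, z up, the work surface at z = 0. Lengths are in m, angles in degrees, forces in N, time in s.
With the tool pointing down it reaches from about 0.425 to 0.875 m from the base axis. Payload 8.4 kg.
Tool frame: the origin (TCP) lies on the centre line of the jaws, within the pads' length; the fingertips stand 11 mm ahead of it and the grasp point (between the pads) lies 8 mm behind it; y points along the fingers, x is the direction in which the jaws open and shut, and the axes are right-handed (so a half turn about y gives the same grasp; the last joint's range is limited). The gripper opens to 87 mm and grips with 3 to 60 N. Pads are 19 mm wide; open, the fingers measure 117 mm over their backs; the gripper's body (75 mm by 190 mm) begins 51 mm behind the grasp point.
Start: joints at [-80.226, 19.091, 2.286, 83.961, -0.768, 76.965, -3.352], TCP at [0.173, 0.626, 0.201] pointing down, gripper open.
Joint ranges: [-147.57, 147.57], [-21.85, 119.76], [-74.77, 79.35], [14.55, 137.4], [-85.83, 265.84], [4.83, 119.75], [-152.11, 152.11]. Speed limits (degrees/s): [127.2, 127.2, 159.86, 159.86, 180, 180, 180].

## Interface

Orientations are given as a 3x3 rotation matrix whose columns are the frame's x, y, z axes.
In Python, from rig import observe, eyes, finish_job gives the robot as it stands.
- The arm moves only by the tool servo_tool, never from a script. Its argument "increments" is a list of rows, each a list of 7 numbers: the opening, from 0 (shut) to 1 (fully open), then the shift along the tool's x, y, z in mm, then the turn, a rotation vector about the tool's x, y, z in degrees. A call has 1 to 12 rows; each row shifts and turns the commanded pose from where the row before left it, along the tool's axes as they then stand; what a row does not reach is not made up. A row lasts 1/8 s, in which the tool goes at most 62.5 mm and 10.7 degrees, less where a joint would pass 70% of its speed; a pose out of reach is approached as far as the arm can. A call with a gripper value outside its range is refused whole. The fingers move at their own pace and stop on an object; the grip force is fixed at half the most. Time passes only in rows, so rows that do not move let the fingers close. It gives the time, the measured TCP pose, the force and the opening at its end, in the units of the state.
- observe(): the state, without advancing time (a new reading comes with each control period).
- eyes.get_image(name): name is "side" or "top" or "wrist"; returns the picture (420x560x3 uint8, red, green, blue); there is no depth.
- eyes.get_calibration(name): a dict with "camera_matrix" (3x3 intrinsics, pixels), "R" (3x3) and "t" (3): a world point X has camera coordinates R X + t. Camera axes: x right, y down, z forward; pixel columns grow to the right and rows downward; lengths in m; the calibration is good to about 2 mm. A picture is of the moment at which its call begins: read the wrist's pose just before it. get_calibration takes no time and is no camera call; for the wrist camera it gives the pose at the moment of the call.
- finish_job(): hands the job in, once; it reports no verdict.
The state is a dict: "time": time; "joints": joint angles; "dq": joint speeds; "tau": joint torques, N m; "tcp_pos": TCP position; "eef_rot": TCP orientation; "contact_force": force on the tool from outside, world axes, zero at the start; "ft_torque": the same for the moment, N m; "width": finger opening in m.
Only numpy, scipy, OpenCV 4.12 (cv2) and the standard library are available. Lean on these libraries where they do the work, as an engineer would, in place of code of your own. Each camera call takes 0.05 s, during which the arm holds its last target. There are 200 camera calls.

## Working session

There is one attempt and no reset: what is moved stays moved. The work goes in short steps, Python scripts to look and compute and a tool call to move; the robot and the scene stay as the last step left them, time stands still between calls to the robot, and variables do not carry over. Pictures are saved under pics/ and viewed, about 8 in all and at most 12, crops included, and the job is handed in when it is done.

Besides the shell and the picture viewer there is one more tool, called after "Emit:" in YAML: its name, and indented under it one key for each argument. servo_tool: Moves the arm, as the interface text tells. Its arguments: {"type":"object","properties":{"increments":{"type":"array"}},"required":["increments"]}

```bash
ls; mkdir -p pics; python3 - <<'E'
from rig import observe, eyes
import cv2,numpy as np
s=observe();print(s)
for n in("side","top"):
    im=eyes.get_image(n);cv2.imwrite(f"pics/{n}0.png",im[:,:,::-1]);print(n,eyes.get_calibration(n))
E
```

```text
pics
{'time': 0.0, 'joints': array([-80.22502305,  19.13331004,   2.28425845,  84.01074834,
        -0.7671437 ,  76.96594326,  -3.35211662]), 'dq': array([ 0.05819575, -0.01679254, -0.0107956 , -0.03127243,  0.11954976,
       -0.09668108, -0.00666274]), 'tau': array([ 2.15745399e-04, -6.56363010e+01,  1.33531272e+00, -4.03806496e+01,
       -5.98644954e-02,  4.47983807e-02,  1.77708653e-04]), 'tcp_pos': array([0.17314978, 0.62598701, 0.19974438]), 'eef_rot': array([[ 2.66557735e-01, -3.22373122e-04, -9.63818899e-01],
       [ 9.63817541e-01, -1.62237387e-03,  2.66557902e-01],
       [-1.64960570e-03, -9.99998632e-01, -1.21747435e-04]]), 'contact_force': array([-0.29813048,  0.63119192,  0.25928002]), 'ft_torque': array([ 0.01138471, -0.00488347, -0.01224889]), 'width': 0.08674872059915802}
side {'camera_matrix': array([[416.60327371,   0.        , 285.78168962],
       [  0.        , 416.60327371, 212.77093744],
       [  0.        ,   0.        ,   1.        ]]), 'R': array([[-0.99842167, -0.05572733, -0.00697399],
       [-0.02285072,  0.5165183 , -0.8559712 ],
       [ 0.05130318, -0.85446083, -0.51697648]]), 't': array([0.5114203 , 0.13984945, 0.96370817])}
top {'camera_matrix': array([[501.35259986,   0.        , 275.65728344],
       [  0.        , 501.35259986, 202.337198  ],
       [  0.        ,   0.        ,   1.        ]]), 'R': array([[ 0.01715561, -0.99971465,  0.01662212],
       [-0.99814297, -0.01809574, -0.05816495],
       [ 0.05844914, -0.0155934 , -0.99816859]]), 't': array([-0.11390172,  0.50565512,  1.62504812])}
```

View pics/top0.png

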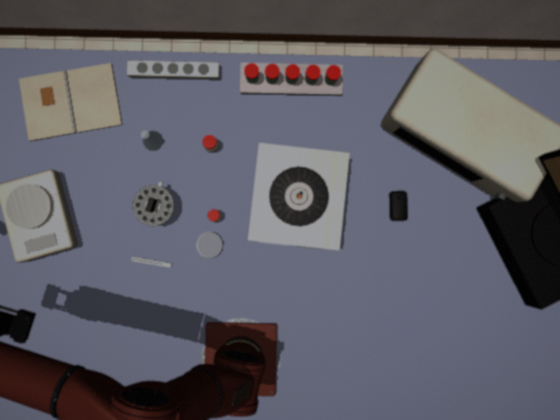

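View pics/side0.png

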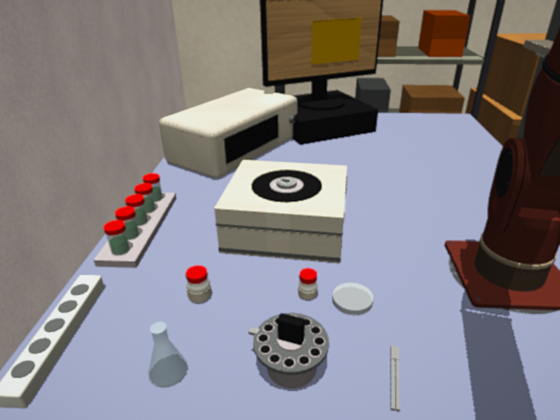

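The top view shows the carousel at about (153,205) with its tab at (161,184), and the hub at about (299,196). Jar_a is at (214,216) and the analyser covers (250–350,143–248). Next I'll enlarge both areas and measure.

```bash
cat > h.py <<'E'
import numpy as np,cv2
from rig import observe,eyes
def ray(cal,uv,z):
    K,R,t=cal["camera_matrix"],np.array(cal["R"]),np.array(cal["t"])
    d=R.T@np.linalg.solve(K,np.array([uv[0],uv[1],1.]));c=-R.T@t
    return c+d*(z-c[2])/d[2]
def proj(cal,X):
    p=cal["camera_matrix"]@(np.array(cal["R"])@np.array(X)+np.array(cal["t"]));return p[:2]/p[2]
E
python3 - <<'E'
from h import *
im=cv2.imread("pics/top0.png");cal=eyes.get_calibration("top")
a=cv2.resize(im[175:235,120:190],None,fx=5.7,fy=5.7,interpolation=cv2.INTER_CUBIC)
b=cv2.resize(im[161:231,260:340],None,fx=4.9,fy=4.9,interpolation=cv2.INTER_CUBIC)
h=340
cv2.imwrite("pics/crop0.png",np.hstack([a[:h],b[:h]]));print(a.shape,b.shape)
g=cv2.cvtColor(im,cv2.COLOR_BGR2GRAY)
# disc: differs from blue bench (low saturation)
hsv=cv2.cvtColor(im,cv2.COLOR_BGR2HSV)
m=(hsv[...,1]<60).astype(np.uint8);mm=np.zeros_like(m);mm[178:232,122:186]=1;m&=mm
n,l,s,c=cv2.connectedComponentsWithStats(m)
print(s,c)
# analyser
w=((hsv[...,1]<60)&(g>120)).astype(np.uint8);ww=np.zeros_like(w);ww[130:260,235:365]=1;w&=ww
cs=cv2.findContours(w,cv2.RETR_EXTERNAL,cv2.CHAIN_APPROX_NONE)[0];k=max(cs,key=cv2.contourArea)
q=cv2.approxPolyDP(k,8,True)[:,0];print(q)
for p in q:print(p,ray(cal,p,.13))
print("hub guess",ray(cal,(299,196),.142),"car",ray(cal,(153,205),.068),"tab",ray(cal,(161,184),.068))
E
```

```text
(342, 399, 3) (343, 392, 3)
[[     0      0    560    420 231752]
 [   122    178     64     54   3448]] [[281.37462028 209.57439418]
 [153.50029002 204.49970998]]
[[259 142]
 [247 239]
 [338 250]
 [349 153]]
[259 142] [ 0.68511918 -0.04896492  0.13      ]
[247 239] [ 0.38811891 -0.01830418  0.13      ]
[338 250] [ 0.35950639 -0.29477933  0.13      ]
[349 153] [ 0.65663134 -0.32567125  0.13      ]
hub guess [ 0.52066606 -0.17326325  0.142     ] car [0.4890957 0.2825824 0.068    ] tab [0.55603221 0.25946792 0.068     ]
```

View pics/crop0.png

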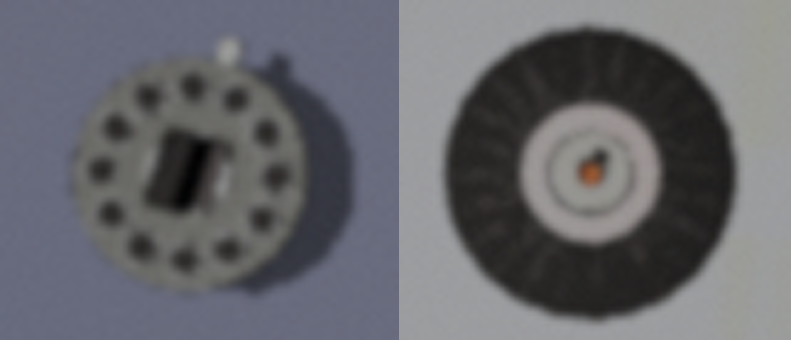

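The left crop shows the disc centre at (190,173), the tab at (229,47) (about −17°), and the bar along the same direction. The right crop shows the hub at (591,172), with a notch towards the upper right at about (603,153), roughly −32° in world. Moving above the carousel now, then I'll refine with the wrist camera.

Emit:
servo_tool:
  increments:
    - [1,-20.5,0,-33,0,0,0]
    - [1,-20.5,0,-33,0,0,0]
    - [1,-20.5,0,-33,0,0,0]
    - [1,-20.5,0,-33,0,0,0]
    - [1,-20.5,0,-33,0,0,0]
    - [1,-20.5,0,-33,0,0,0]
    - [1,-20.5,0,-33,0,0,0]
    - [1,-20.5,0,-33,0,0,0]
    - [1,-20.5,0,-33,0,0,0]
    - [1,-20.5,0,-33,0,0,0]
    - [1,-20.5,0,-33,0,0,0]
    - [1,-20.5,0,-33,0,0,0]

```text
time: 1.6
tcp_pos: [0.4899, 0.2827, 0.2004]
eef_rot: [[0.266, -0.0, -0.964], [0.964, -0.0, 0.266], [-0.0, -1.0, 0.0]]
contact_force: [0.7, -0.0, 0.4]
width: 0.0868
```

```bash
python3 - <<'E'
from h import *
s=observe();print(s["time"],s["tcp_pos"],s["eef_rot"][:,0])
cal=eyes.get_calibration("wrist");im=eyes.get_image("wrist")[:,:,::-1];cv2.imwrite("pics/w1.png",im)
np.save("w1cal.npy",cal,allow_pickle=True);print(cal)
E
```

```text
1.6 [0.489885   0.28267724 0.20038419] [ 2.66495485e-01  9.63836087e-01 -3.92394885e-04]
{'camera_matrix': array([[330.40468445,   0.        , 279.90425072],
       [  0.        , 330.40468445, 208.74497153],
       [  0.        ,   0.        ,   1.        ]]), 'R': array([[ 0.26592583,  0.96399264, -0.00128263],
       [ 0.92746688, -0.25548664,  0.27300507],
       [ 0.26284719, -0.07378869, -0.96201174]]), 't': array([-0.40318587, -0.41586717,  0.28355557])}
```

View pics/w1.png

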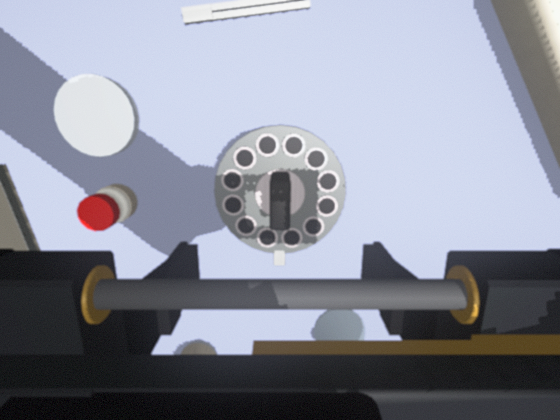

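The wrist view shows the disc at about (280,188), the bar at columns 270–290, and the tab at (279,258). The fingers straddle the bar symmetrically. Computing the positions.

```bash
python3 - <<'E'
from h import *
cal=np.load("w1cal.npy",allow_pickle=True).item();im=cv2.imread("pics/w1.png")
hsv=cv2.cvtColor(im,cv2.COLOR_BGR2HSV);g=hsv[...,2]
b,gr,r=[im[...,i].astype(int) for i in range(3)]
roi=np.zeros(g.shape,np.uint8);roi[110:275,200:360]=1
m=(((b-r)<14).astype(np.uint8)&roi)
n,l,s,c=cv2.connectedComponentsWithStats(m);k=1+s[1:,4].argmax();print(s[k],c[k])
# rim points: world radius fit from edge of mask (right/left/top extents)
mk=(l==k).astype(np.uint8);ct=max(cv2.findContours(mk,cv2.RETR_EXTERNAL,cv2.CHAIN_APPROX_NONE)[0],key=len)[:,0]
P=np.array([ray(cal,p,.068)[:2] for p in ct])
from scipy.optimize import least_squares
f=least_squares(lambda q:np.hypot(*(P-q[:2]).T)-.065,[.489,.2826],loss="soft_l1",f_scale=.001);print("disc",f.x,np.median(abs(f.fun)))
C=f.x
far=P[np.hypot(*(P-C).T)>.0715];d=far-C;print("tab",len(far),np.degrees(np.arctan2(*(d.mean(0)[::-1]))),np.hypot(*d.T).max())
# bar
m2=((g<60).astype(np.uint8));r2=np.zeros_like(m2);r2[165:235,262:298]=1
n,l,s,c=cv2.connectedComponentsWithStats(m2&r2);k=1+s[1:,4].argmax();print("bar",s[k],c[k])
for v in(180,190,200,210,220,228):
    u=np.where((l==k)[v])[0]
    if len(u):print(v,u.min(),u.max())
print(ray(cal,(280,258),.068),ray(cal,(280.5,176),.118))
tc=eyes.get_calibration("top")
for uv in[(152.9,204.9),(159.8,182.8)]:print("topcam",ray(tc,uv,.068))
E
```

```text
[  215   125   130   140 13160] [279.42553191 189.46117021]
disc [0.48953506 0.28274435] 0.0012941199058877223
tab 19 -15.740965118238917 0.0766273178950131
bar [272 178   2   4   5] [272.2 179.2]
180 272 272
[0.55677503 0.26484869 0.068     ] [0.46479957 0.2906902  0.118     ]
topcam [0.48940576 0.28290643 0.068     ]
topcam [0.55977002 0.26336484 0.068     ]
```

Disc centre is (0.4895,0.2828) and the tab angle is −15.7°; the wrist and top cameras agree, and the tool is already at −15.5°. Descending 113 mm (TCP z 0.087, grasp point 0.095), closing and lifting.

Emit:
servo_tool:
  increments:
    - [1,0,25,0,0,0,0]
    - [1,0,30,0,0,0,0]
    - [1,0,30,0,0,0,0]
    - [1,0,18,0,0,0,0]
    - [1,0,10,0,0,0,0]
    - [0,0,0,0,0,0,0]
    - [0,0,0,0,0,0,0]
    - [0,0,0,0,0,0,0]
    - [0,0,0,0,0,0,0]
    - [0,0,0,0,0,0,0]
    - [0,0,0,0,0,0,0]

```text
time: 3.02
tcp_pos: [0.4893, 0.2838, 0.0877]
eef_rot: [[0.267, 0.0, -0.964], [0.964, 0.0, 0.267], [0.0, -1.0, -0.0]]
contact_force: [-0.2, -0.2, -0.7]
width: 0.0347
```

Emit:
servo_tool:
  increments:
    - [0,0,0,0,0,0,0]
    - [0,0,0,0,0,0,0]
    - [0,0,0,0,0,0,0]
    - [0,0,0,0,0,0,0]
    - [0,0,0,0,0,0,0]
    - [0,0,0,0,0,0,0]

```text
time: 3.78
tcp_pos: [0.4893, 0.2836, 0.0876]
eef_rot: [[0.267, -0.0, -0.964], [0.964, -0.0, 0.267], [-0.0, -1.0, 0.0]]
contact_force: [-0.7, -2.7, 2.4]
width: 0.0177
```

Emit:
servo_tool:
  increments:
    - [0,0,-15,0,0,0,0]
    - [0,0,-35,0,0,0,0]
    - [0,0,-40,0,0,0,0]
    - [0,0,-40,0,0,0,0]
    - [0,0,-30,0,0,0,0]

```text
time: 4.4
tcp_pos: [0.4895, 0.2842, 0.2503]
eef_rot: [[0.266, 0.001, -0.964], [0.964, 0.002, 0.266], [0.002, -1.0, -0.001]]
contact_force: [-0.5, 0.0, -5.1]
width: 0.0179
```

Emit:
servo_tool:
  increments:
    - [0,-12,0,-6,0,0,0]
    - [0,-28,0,-15,0,0,0]
    - [0,-36,0,-19,0,0,0]
    - [0,-36,0,-19,0,0,0]
    - [0,-36,0,-19,0,0,0]
    - [0,-36,0,-19,0,0,0]
    - [0,-36,0,-19,0,0,0]
    - [0,-30,0,-16,0,0,0]
    - [0,-20,0,-12,0,0,0]
    - [0,-12,0,-8,0,0,0]
    - [0,0,0,0,0,0,0]
    - [0,0,0,0,0,0,0]

```text
time: 5.9
tcp_pos: [0.5604, -0.0273, 0.2472]
eef_rot: [[0.265, -0.001, -0.964], [0.964, 0.0, 0.265], [0.0, -1.0, 0.001]]
contact_force: [0.2, 0.2, -4.0]
width: 0.0177
```

```bash
python3 - <<'E'
from h import *
s=observe();print(s["time"],s["tcp_pos"],s["contact_force"],s["ft_torque"],s["width"])
cal=eyes.get_calibration("wrist");im=eyes.get_image("wrist")[:,:,::-1];cv2.imwrite("pics/w2.png",im)
np.save("w2cal.npy",cal,allow_pickle=True)
p=proj(cal,ray(eyes.get_calibration("top"),(298.8,195.7),.142));print(p,ray(eyes.get_calibration("top"),(298.8,195.7),.142))
u,v=np.clip(p.astype(int),45,None)
c=cv2.resize(im[v-45:v+45,u-45:u+45],(560,560),interpolation=cv2.INTER_CUBIC);cv2.imwrite("pics/w2c.png",c);print(u-45,v-45)
E
```

```text
5.9 [ 0.56039275 -0.02730404  0.24724675] [ 0.17218632  0.21307704 -4.0127857 ] [0.00617796 0.00202715 0.01075224] 0.01768346840628641
[113.77057024 201.32680763] [ 0.52156451 -0.17264469  0.142     ]
68 156
```

View pics/w2.png

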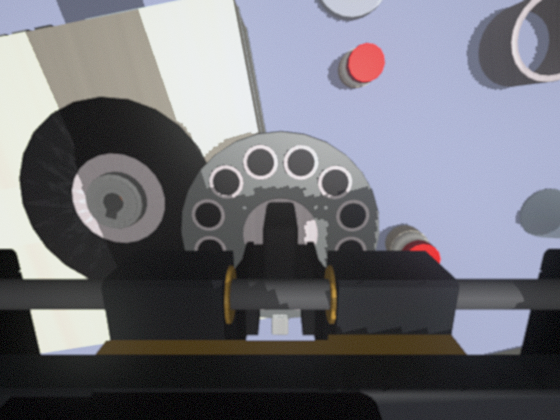

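View pics/w2c.png

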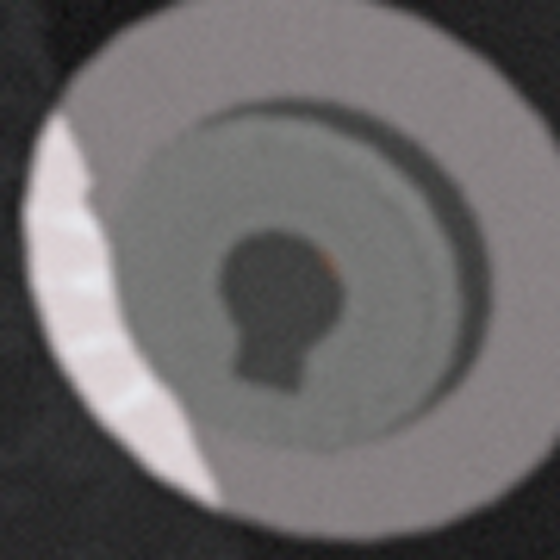

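The wrist view shows the hub clearly, with the bore at crop (282,290) and the keyway's outer end at crop (268,385). The tab hangs straight along the tool at (280,323). Working out the hub position and keyway angle.

```bash
python3 - <<'E'
from h import *
cal=np.load("w2cal.npy",allow_pickle=True).item();im=cv2.imread("pics/w2c.png");g=cv2.cvtColor(im,cv2.COLOR_BGR2GRAY)
W=lambda p:ray(cal,((p[0]+.5)/6.2222-.5+68,(p[1]+.5)/6.2222-.5+156),.142)
m=(g<92).astype(np.uint8);m[:205]=0;m[420:]=0;m[:,:190]=0;m[:,375:]=0
n,l,s,c=cv2.connectedComponentsWithStats(m);k=1+s[1:,4].argmax();print(s[k],c[k])
ct=max(cv2.findContours((l==k).astype(np.uint8),0,1)[0],key=len)[:,0]
P=np.array([W(p)[:2] for p in ct])
from scipy.optimize import least_squares
up=P[ct[:,1]<320];f=least_squares(lambda q:np.hypot(*(up-q[:2]).T)-q[2],[*up.mean(0),.009]);C=f.x;print("bore",C,abs(f.fun).max())
d=P-C[:2];r=np.hypot(*d.T);n=d[r>.0125];a=np.degrees(np.arctan2(n[:,1],n[:,0]));print("notch",r.max(),a.mean(),a.min(),a.max())
# hub outer face edge points read by eye
o=np.array([W(p)[:2] for p in[(100,210),(160,140),(280,115),(405,170),(462,290),(320,450),(200,425)]])
f=least_squares(lambda q:np.hypot(*(o-q[:2]).T)-q[2],[*o.mean(0),.026]);print("hub",f.x,f.fun)
s=observe();T=s["tcp_pos"];R=s["eef_rot"]
# held tab pixel (280,323) at disc height
print("tab",ray(cal,(280,323),T[2]+.008-.077+.046)-T, "tool mm to bore",R.T@np.array([C[0]-T[0],C[1]-T[1],0])*1e3)
E
```

```text
[  219   230   126   163 14307] [278.49688963 304.99461802]
bore [ 0.52209376 -0.17386984  0.00887753] 0.0003793215159320438
notch 0.015683924224931173 -31.83992861494208 -53.863041319716245 -9.093885879166567
hub [ 0.5213385  -0.17370843  0.02612376] [ 8.17243065e-04 -3.67957136e-04 -8.07998543e-04  4.46594511e-04
  3.94686046e-04 -5.42571858e-04  6.00039151e-05]
tab [ 0.06855146 -0.01827815 -0.023     ] tool mm to bore [-1.51661527e+02 -3.50428447e-02 -1.86434465e+00]
```

Bore is at (0.5221,−0.1739) with radius 8.9 mm and the keyway ends at 15.7 mm, matching the given sizes; the keyway direction is −31.8°. The key is at about −15.4°, so it will rest off the keyway. Moving over the bore.

Emit:
servo_tool:
  increments:
    - [0,-10,0,0,0,0,0]
    - [0,-25,0,0,0,0,0]
    - [0,-35,0,0,0,0,0]
    - [0,-35,0,0,0,0,0]
    - [0,-25,0,-1.6,0,0,0]
    - [0,-15,0,0,0,0,0]
    - [0,-6.7,0,0,0,0,0]
    - [0,0,0,0,0,0,0]
    - [0,0,0,0,0,0,0]
    - [0,0,0,0,0,0,0]

```text
time: 7.2
tcp_pos: [0.5221, -0.1743, 0.2476]
eef_rot: [[0.265, -0.0, -0.964], [0.964, 0.0, 0.265], [0.0, -1.0, 0.0]]
contact_force: [0.4, -0.5, -3.0]
width: 0.0173
```

```bash
python3 - <<'E'
from h import *
s=observe();T=s["tcp_pos"];print(s["time"],T,s["contact_force"],s["eef_rot"].T@(np.array([.5221,-.1739,T[2]])-T)*1e3)
im=eyes.get_image("wrist")[:,:,::-1];cv2.imwrite("pics/w3.png",im)
im=eyes.get_image("side")[:,:,::-1]
p=proj(eyes.get_calibration("side"),[.522,-.174,.16]).astype(int);c=im[p[1]-60:p[1]+60,p[0]-80:p[0]+80]
cv2.imwrite("pics/s3.png",cv2.resize(c,None,fx=4,fy=4,interpolation=cv2.INTER_CUBIC))
E
```

```text
7.2 [ 0.52205201 -0.17430705  0.24759056] [ 0.36883212 -0.49254788 -3.01463837] [4.05201055e-01 1.79366247e-05 6.17058801e-02]
```

View pics/s3.png

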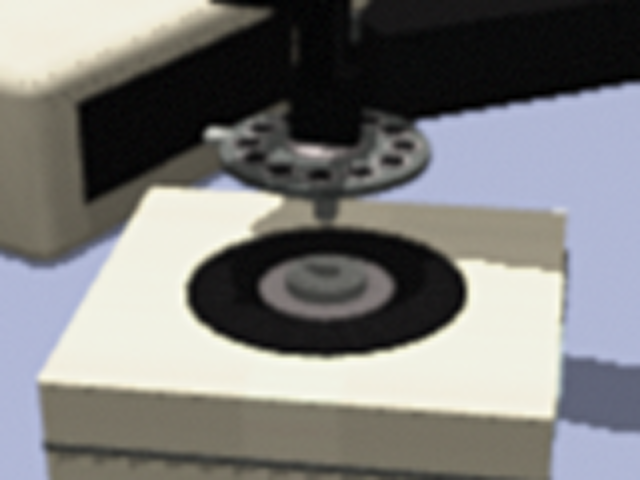

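The side crop shows the shaft tip at (325,210), directly above the bore at (325,268), with the carousel level. Descending gently to 6 mm inside the bore.

Emit:
servo_tool:
  increments:
    - [0,0.4,10,0,0,0,0]
    - [0,0,12,0,0,0,0]
    - [0,0,8,0,0,0,0]
    - [0,0,4,0,0,0,0]
    - [0,0,3,0,0,0,0]
    - [0,0,3,0,0,0,0]
    - [0,0,2,0,0,0,0]
    - [0,0,0,0,0,0,0]
    - [0,0,0,0,0,0,0]

```text
time: 8.43
tcp_pos: [0.5219, -0.1747, 0.2058]
eef_rot: [[0.266, 0.0, -0.964], [0.964, -0.0, 0.266], [0.0, -1.0, -0.0]]
contact_force: [-0.0, -0.3, -4.3]
width: 0.0177
```

Emit:
servo_tool:
  increments:
    - [0,0,2,0,0,0,0]
    - [0,0,2,0,0,0,0]
    - [0,0,1,0,0,0,0]
    - [0,0,1,0,0,0,0]
    - [0,0,0,0,0,0,0]
    - [0,0,0,0,0,0,0]

```text
time: 9.18
tcp_pos: [0.5219, -0.1747, 0.1997]
eef_rot: [[0.267, -0.0, -0.964], [0.964, 0.0, 0.267], [-0.0, -1.0, 0.0]]
contact_force: [-1.1, -1.3, -3.4]
width: 0.0174
```

Emit:
servo_tool:
  increments:
    - [0,0,0.5,0,0,0,0]
    - [0,0,0.5,0,0,0,0]
    - [0,0,0,0,0,0,0]
    - [0,0,0,0,0,0,0]

```text
time: 9.68
tcp_pos: [0.5221, -0.1748, 0.1989]
eef_rot: [[0.267, 0.0, -0.964], [0.964, -0.0, 0.267], [0.0, -1.0, -0.0]]
contact_force: [0.1, 1.2, 0.3]
width: 0.0175
```

Contact: the vertical force went from −4 N (hanging weight) to +0.3 N, at the expected height. Pressing slightly more to confirm.

Emit:
servo_tool:
  increments:
    - [0,0,0.4,0,0,0,0]
    - [0,0,0,0,0,0,0]
    - [0,0,0,0,0,0,0]

```text
time: 10.05
tcp_pos: [0.522, -0.1748, 0.1985]
eef_rot: [[0.267, 0.0, -0.964], [0.964, -0.0, 0.267], [0.0, -1.0, -0.0]]
contact_force: [-1.1, 1.1, 3.8]
width: 0.0177
```

The key is resting on the face, since force rises about 9 N/mm. Turning towards the keyway (+ about tool y).

Emit:
servo_tool:
  increments:
    - [0,0,0,0,0,1.5,0]
    - [0,0,0,0,0,2,0]
    - [0,0,0,0,0,2,0]
    - [0,0,0,0,0,2,0]
    - [0,0,0,0,0,0,0]
    - [0,0,0,0,0,0,0]

```text
time: 10.8
tcp_pos: [0.5218, -0.1747, 0.1981]
eef_rot: [[0.39, -0.0, -0.921], [0.921, -0.0, 0.39], [-0.0, -1.0, 0.0]]
contact_force: [-0.3, 0.3, -4.5]
width: 0.0179
```

Emit:
servo_tool:
  increments:
    - [0,0,0,0,0,2,0]
    - [0,0,0,0,0,2,0]
    - [0,0,0,0,0,2,0]
    - [0,0,0,0,0,2,0]
    - [0,0,0,0,0,0.7,0]
    - [0,0,0,0,0,0,0]
    - [0,0,0,0,0,0,0]

```text
time: 11.68
tcp_pos: [0.5219, -0.1748, 0.1983]
eef_rot: [[0.525, -0.0, -0.851], [0.851, -0.0, 0.525], [-0.0, -1.0, 0.0]]
contact_force: [0.1, 0.0, -3.2]
width: 0.0174
```

The force fell back to the hanging weight (−3.2 N) during the turn, so the key lost the face and sits in the keyway (tool at −31.7°). Lowering towards the pad.

Emit:
servo_tool:
  increments:
    - [0,0,1,0,0,0,0]
    - [0,0,1,0,0,0,0]
    - [0,0,1,0,0,0,0]
    - [0,0,0,0,0,0,0]

```text
time: 12.18
tcp_pos: [0.5218, -0.1748, 0.1952]
eef_rot: [[0.525, -0.0, -0.851], [0.851, -0.0, 0.525], [-0.0, -1.0, 0.0]]
contact_force: [-0.3, -0.2, -4.0]
width: 0.0173
```

Emit:
servo_tool:
  increments:
    - [0,0,1.5,0,0,0,0]
    - [0,0,2,0,0,0,0]
    - [0,0,2,0,0,0,0]
    - [0,0,2,0,0,0,0]
    - [0,0,2,0,0,0,0]
    - [0,0,1,0,0,0,0]
    - [0,0,0,0,0,0,0]

```text
time: 13.05
tcp_pos: [0.5219, -0.1748, 0.1847]
eef_rot: [[0.525, -0.0, -0.851], [0.851, -0.0, 0.525], [-0.0, -1.0, 0.0]]
contact_force: [-0.3, -0.6, -3.8]
width: 0.0174
```

Emit:
servo_tool:
  increments:
    - [0,0,1,0,0,0,0]
    - [0,0,1,0,0,0,0]
    - [0,0,1,0,0,0,0]
    - [0,0,1,0,0,0,0]
    - [0,0,0,0,0,0,0]
    - [0,0,0,0,0,0,0]

```text
time: 13.8
tcp_pos: [0.5221, -0.1748, 0.181]
eef_rot: [[0.525, 0.0, -0.851], [0.851, -0.0, 0.525], [0.0, -1.0, -0.0]]
contact_force: [-0.3, 0.3, 3.6]
width: 0.0177
```

Pad engaged (+3.6 N). Pushing on towards home.

Emit:
servo_tool:
  increments:
    - [0,0,1,0,0,0,0]
    - [0,0,1,0,0,0,0]
    - [0,0,1,0,0,0,0]
    - [0,0,1,0,0,0,0]
    - [0,0,1,0,0,0,0]
    - [0,0,0,0,0,0,0]
    - [0,0,0,0,0,0,0]

```text
time: 14.68
tcp_pos: [0.5221, -0.1748, 0.176]
eef_rot: [[0.525, 0.0, -0.851], [0.851, -0.0, 0.525], [0.0, -1.0, -0.0]]
contact_force: [-0.1, 0.4, 5.2]
width: 0.0172
```

Emit:
servo_tool:
  increments:
    - [0,0,0.7,0,0,0,0]
    - [0,0,0.7,0,0,0,0]
    - [0,0,0,0,0,0,0]
    - [0,0,0,0,0,0,0]

```text
time: 15.18
tcp_pos: [0.5224, -0.1749, 0.1756]
eef_rot: [[0.525, 0.001, -0.851], [0.851, 0.0, 0.525], [0.001, -1.0, -0.001]]
contact_force: [-3.2, 0.8, 14.9]
width: 0.0179
```

A stiff stop at TCP z 0.1756, which is 24 mm below key contact as expected (36−12), with 14.9 N. Adding a touch more push, then checking by picture.

Emit:
servo_tool:
  increments:
    - [0,0,0.4,0,0,0,0]
    - [0,0,0,0,0,0,0]
    - [0,0,0,0,0,0,0]
    - [0,0,0,0,0,0,0]

```text
time: 15.68
tcp_pos: [0.5224, -0.1749, 0.1756]
eef_rot: [[0.525, 0.002, -0.851], [0.851, 0.0, 0.525], [0.001, -1.0, -0.001]]
contact_force: [-4.4, 3.5, 18.3]
width: 0.0173
```

```bash
python3 - <<'E'
from h import *
s=observe();print(s["time"],s["tcp_pos"],s["contact_force"],s["ft_torque"],s["width"])
im=eyes.get_image("side")[:,:,::-1].copy();cal=eyes.get_calibration("side")
p=proj(cal,[.522,-.174,.16]).astype(int);c=im[p[1]-60:p[1]+60,p[0]-80:p[0]+80]
a=cv2.resize(c,None,fx=3.3,fy=3.3,interpolation=cv2.INTER_CUBIC)
b=cv2.resize(im[150:],(400,193))
cv2.imwrite("pics/s4.png",np.vstack([a[:, :528],cv2.copyMakeBorder(b,0,0,0,128,0)]))
C=np.array([.5221,-.1743]);k=np.radians(-31.7)
for z in(.152-.004,):
    print("expected tab px in crop",[(proj(cal,[*(C+.075*np.array([np.cos(k),np.sin(k)])),zz])-p+[80,60])*3.3 for zz in(.152,.160)], "disc centre",(proj(cal,[*C,.156])-p+[80,60])*3.3)
E
```

```text
15.675 [ 0.52241479 -0.17489241  0.17555227] [-4.42505671  3.48963246 18.3295816 ] [0.44535936 1.09826871 0.02505552] 0.01729912315539643
expected tab px in crop [array([188.03860014, 186.43942331]), array([187.67145349, 177.29135116])] disc centre [264.98203567 205.05643517]
```

View pics/s4.png

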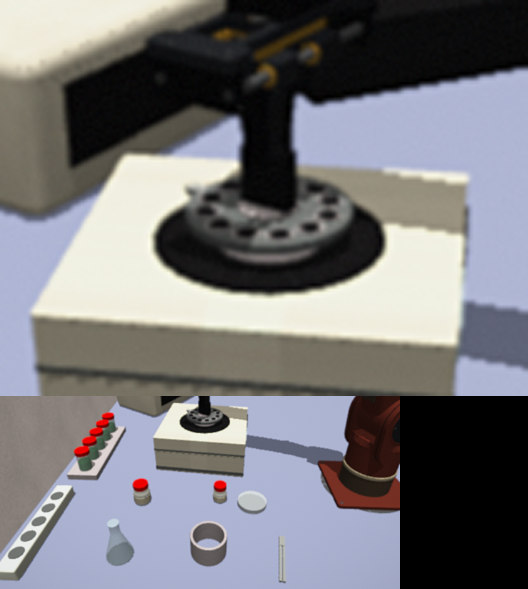

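Both parts of the picture look right. The disc lies low over the hub at about (270,213) and the tab is at (190,188), each within 2–3 camera pixels of where a seated carousel at −32° should appear. The ring is empty and the bystanders haven't moved. The height held at 0.1756 while the push rose to 18 N, so the collar is home; handing in.

```bash
python3 -c "
from rig import *
print(finish_job());s=observe();print(s['time'],s['tcp_pos'],s['contact_force'],s['width'])"
```

```text
the job is handed in; nothing more can be done
None
the job is handed in; nothing more can be done
```

The carousel is in the drive hub with its collar home, and I handed the job in at 15.7 s with the gripper still holding the handle and pushing down.

**What I did:** I lifted the carousel off the parking ring by its handle and rested the key lightly on the hub face, about 16° off the keyway. I then turned it until the key dropped in at about −32°, and pushed it down through the spring to the stop.

**Last checks:**
- **Depth:** the stop was firm at tool height 0.1756 m, about 24 mm below where the key first touched, as the given sizes predict. It did not move when I raised the push from 15 to 18 N.
- **Grip:** the fingers read 17.3 mm, which fits the 18 mm bar.
- **Picture:** the side view shows the disc low on the hub and the tab along the keyway. The jars, flask, dish and forceps look undisturbed; the mouse was outside that view.

**Small disagreements:**
- A sideways force of about 5 N built up at the end, with a moment of about 1.1 N m.
- The tool's measured y was about 1 mm from the bore centre I had measured.
- In the side picture the disc and tab sat 2–3 camera pixels off their predicted places.
- The force fell back to the carousel's hanging weight about 9° before the measured keyway direction. The stated limit is 7°, so my angle may be off by a degree or two.

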